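Sort the syringes by plunger position

TASK

Put the two used syringes away in the divided white tray, sorted by plunger: lay the one whose plunger is pulled out in the wide compartment and the one whose plunger is pushed in in the narrow compartment. Each must lie flat on the tray's floor, and the pulled-out plunger must stay pulled out.

Things in the scene. Friction and masses are not known exactly. Their poses are not given: they have to be found in the camera images.
- syringe_out: Clear syringe lying on its side, plunger PULLED OUT. Origin: mid barrel, on its axis, 15 mm above its support. Barrel 30 mm thick, own x -60 to +60 mm; nozzle to x +72; at x -58 a white flange 54 mm wide (y), 30 high, flat below (no rolling). White plunger on the -x side, its 27 mm thumb disc at x -115 to -130 mm. Under 90 g; balances near x -20: grip the barrel across at about x -20.
- syringe_in: Clear syringe lying on its side, plunger PUSHED IN. Origin: mid barrel, on its axis, 15 mm above its support. Barrel 30 mm thick, own x -60 to +60 mm; nozzle to x +72; at x -58 a white flange 54 mm wide (y), 30 high, flat below (no rolling). White plunger on the -x side, its 27 mm thumb disc at x -70 to -74 mm. Under 90 g; grip the barrel across at its middle.
- plunger_out (a joint): How far the plunger of syringe_out is pulled out, in m: 0 is fully pushed in, 0.075 the stop; it starts at 0.045 to 0.060. It slides stiffly (about 3 N) and stays where it is left.
- tray: White open tray, fixed, 258 (own x) by 282 (y) by 25 mm high, turned any way round. Origin: centre of its underside. Floor and walls 4 mm thick. A divider along x makes two compartments 250 mm long in x: the wide one (160 mm), y -137 to +23, centre -57; the narrow one (110 mm), y +27 to +137, centre +82. Syringes fit only lengthwise along x, nozzle either way.
Not all that is in view belongs to the job. Leave any pink or yellow look-alike of the syringe_out alone.

How it is judged (in metres and radians):
At the end, for the whole second after the job is handed in: Both lie at rest, level within 10 degrees, barrel on the tray's floor (middle under 25 mm above the tray's underside) and within 85 mm of mid-tray lengthwise: the pulled-out one in the wide compartment, the pushed-in one in the narrow; the pulled-out plunger still out by over 35 mm (y of syringe_out in the frame of tray between -0.125 and 0.011 m and x of syringe_out in the frame of tray between -0.085 and 0.085 m and z of each of syringe_out, syringe_in in the frame of tray below 0.025 m and angle between syringe_out's own x axis and vertical between 1.4 and 1.74 rad and linear speed of each of syringe_out, syringe_in below 0.02 m/s and y of syringe_in in the frame of tray between 0.039 and 0.125 m and x of syringe_in in the frame of tray between -0.085 and 0.085 m and angle between syringe_in's own x axis and vertical between 1.4 and 1.74 rad and value of joint plunger_out above 0.035 m); the robot touches nothing.
It also fails if it takes over 58 s, if anything falls off the work surface, if the arm or the gripper's body presses on something with over 40 N, if the wrist force passes 120 N, or if a joint passes its speed limit or range.

ROBOT

A 6-joint arm with a two-finger parallel gripper is mounted at the origin on the work surface. World frame = base frame: x ahead of the robot, y to its left, z up, the work surface at z = 0. Lengths are in mm, angles in rad, forces in N, time in s.
With the tool pointing down it reaches from about 350 to 875 mm from the base axis. Payload 4.2 kg.
Tool frame: the origin (TCP) lies at the very end of the fingers, on their centre line; the grasp point (between the pads) lies arm.hold_point_z behind it (arm.hold_point_z is the distance from the TCP to the grasp point, in mm); z points along the fingers, y is the direction in which the jaws open and shut (so a half turn about z gives the same grasp; the last joint's range is limited). The gripper opens to 85 mm and grips with 20 to 120 N. Pads are 22 mm wide; open, the fingers measure 114 mm over their backs; the gripper's body (76 mm by 85 mm) begins 54 mm behind the grasp point. The pads swing forward as they close: fully open they stand 13 mm farther back than shut.
Start: joints at [1.441, 0.385, 0.008, 0, -1.194, -0.259], TCP at [236.891, 578.344, 231.312] pointing down, gripper open.
Joint ranges: [-3.14, 3.14], [-1.21, 2.06], [-1.07, 1.41], [-3.16, 2.05], [-2.99, -0.16], [-3.1, 3.1]. Speed limits (rad/s): [2.79, 2.79, 3.14, 3.14, 3.14, 3.14].

INTERFACE

Orientations are given as a unit quaternion [x, y, z, w].
In Python, from bench import arm gives the robot as it stands.
- The arm moves only by the tool step_arm, never from a script. Its argument "series" is a list of rows, each a list of 6 numbers: the shift along the world's x, y, z scaled (see below), then the turn, a rotation vector about the world's x, y, z scaled (see below). A call has 1 to 12 rows; each row is the pose to reach, as a shift and turn from the pose commanded when the call began; what a row does not reach only later rows make up. The controller multiplies each number of a shift by 400 mm and each number of a turn by pi/2 rad. A row lasts 1/12 s, in which the tool goes at most 41.7 mm and 7.16 degrees, less where a joint would pass 70% of its speed; a pose out of reach is approached as far as the arm can. A call with a number of a shift or a turn outside -1 to 1 is refused whole. A call with a gripper value outside its range is refused whole. "jaw" is the opening, from -1 (shut) to 1 (fully open), set as the call begins (left out, the last holds). The fingers move at their own pace and stop on an object; the grip force is fixed at half the most. Time passes only in rows, so rows that repeat a pose let the fingers close. It gives the time, the measured TCP pose, the force and the opening at its end, in the units of the state.
- arm.read_state(): the state, without advancing time (a new reading comes with each control period).
- arm.get_image(name): name is "scene" or "side" or "wrist"; returns a dict with "image" (384x512x3 uint8, red, green, blue), "camera_matrix" (3x3 intrinsics, pixels), "k1" (the pictures are not rectified: a ray, as slopes to the right and down, at radius r is drawn at 1 + k1 r^2 times it, then the intrinsics apply), "world_from_camera" (4x4, takes a point from camera to world coordinates). Camera axes: x right, y up, looking along -z (the intrinsics and any distortion apply to the point x, -y, -z); pixel columns grow to the right and rows downward; lengths in mm; the calibration is good to about 2 mm. A picture is of the moment at which its call begins. There is no depth.
- arm.job_done(): hands the job in, once; it reports no verdict.
The state is a dict: "clock": time; "joints": joint angles; "joint_vel": joint speeds; "joint_efforts": joint torques, N m; "position": TCP position; "ee_rot": TCP orientation; "contact_force": force on the tool from outside, world axes, zero at the start; "wrist_torque": the same for the moment, N m; "gripper_width": finger opening in mm.
Only numpy, scipy, OpenCV 4.12 (cv2) and the standard library are available. Lean on these libraries where they do the work, as an engineer would, in place of code of your own. Each camera call takes 0.05 s, during which the arm holds its last target.

## Working session

There is one attempt and no reset: what is moved stays moved. The work goes in short steps, Python scripts to look and compute and a tool call to move; the robot and the scene stay as the last step left them, time stands still between calls to the robot, and variables do not carry over. Pictures are saved under pics/ and viewed, and the job is handed in when it is done.

Besides the shell and the picture viewer there is one more tool, called after "Emit:" as a command line: name --pt "numbers of a row" for each row, then --argument value for the rest. step_arm: Moves the arm, as the interface text tells. Shifts and turns lie within -1 to 1; 1 stands for 400 mm of shift or pi/2 rad of turn. Its arguments: {"type":"object","properties":{"series":{"type":"array","items":{"type":"array","items":{"type":"number","minimum":-1,"maximum":1}}},"jaw":{"type":"number"}},"required":["series"]}

```bash
ls; mkdir -p pics; cat > h.py <<'E'
import numpy as np, cv2, json
from bench import arm
def grab(n,f):
    d=arm.get_image(n); cv2.imwrite('pics/'+f+'.png',d['image'][:,:,::-1])
    np.savez('pics/'+f+'.npz',image=d['image'],K=d['camera_matrix'],k1=d['k1'],T=d['world_from_camera']); return d
def load(f): 
    d=np.load('pics/'+f+'.npz'); return d
def ray(d,uv):
    K=d['K'];k1=float(d['k1']);T=d['T']
    uv=np.atleast_2d(np.array(uv,float))
    p=cv2.undistortPoints(uv[:,None],K,np.array([k1,0,0,0.]))[:,0]
    v=np.c_[p[:,0],-p[:,1],-np.ones(len(p))]@T[:3,:3].T
    return T[:3,3],v
def onz(d,uv,z):
    o,v=ray(d,uv); return o+v*((z-o[2])/v[:,2])[:,None]
def proj(d,P):
    T=d['T'];c=(np.atleast_2d(P)-T[:3,3])@T[:3,:3]
    c=c*[1,-1,-1]
    return cv2.projectPoints(c[:,None],np.zeros(3),np.zeros(3),d['K'],np.array([float(d['k1']),0,0,0.]))[0][:,0]
E
python3 - <<'E'
from h import *
for n in ['scene','side','wrist']:
    d=grab(n,n+'0'); print(n,d['k1'],d['camera_matrix'].tolist(),np.round(d['world_from_camera'],2).tolist())
print(arm.read_state(),arm.hold_point_z)
E
```

```text
pics
scene 0.00031115884008175765 [[429.1548369666617, 0.0, 258.1578791556355], [0.0, 429.1548369666617, 191.84180682133936], [0.0, 0.0, 1.0]] [[-0.31, -0.71, 0.64, 1354.46], [0.95, -0.22, 0.21, 473.49], [-0.01, 0.67, 0.74, 1103.5], [0.0, 0.0, 0.0, 1.0]]
side -0.11679723299148576 [[426.2425666951277, 0.0, 259.8571152146608], [0.0, 426.2425666951277, 190.4125946918668], [0.0, 0.0, 1.0]] [[0.79, 0.34, -0.52, -233.45], [-0.62, 0.41, -0.67, -677.18], [-0.02, 0.85, 0.53, 742.68], [0.0, 0.0, 0.0, 1.0]]
wrist -0.029532335561958015 [[292.329380375333, 0.0, 264.8510800268231], [0.0, 292.329380375333, 191.5861296385276], [0.0, 0.0, 1.0]] [[-0.38, 0.88, 0.3, 314.6], [-0.93, -0.36, -0.12, 547.06], [0.0, -0.32, 0.95, 372.39], [0.0, 0.0, 0.0, 1.0]]
{'clock': 0.15, 'joints': array([ 1.44060171e+00,  3.85408892e-01,  6.93377560e-03, -3.69757972e-04,
       -1.19398855e+00, -2.58556952e-01]), 'joint_vel': array([ 0.00177625, -0.00271952,  0.00306876,  0.00254025,  0.00015928,
       -0.00019019]), 'joint_efforts': array([-5.29901190e-04, -3.92679262e+01,  1.88581288e+01,  4.18864131e+00,
       -3.42673309e-03, -1.38521482e-06]), 'position': array([236.73542113, 577.95484271, 230.45040989]), 'ee_rot': array([ 9.81154905e-01, -1.93220929e-01, -1.18028889e-04,  8.42974611e-04]), 'contact_force': array([-0.02056478, -0.58715352, -0.1911639 ]), 'wrist_torque': array([ 0.00836679, -0.00415096,  0.01837334]), 'gripper_width': 85.54256202703242} 18.700000000000003
```

View pics/scene0.png

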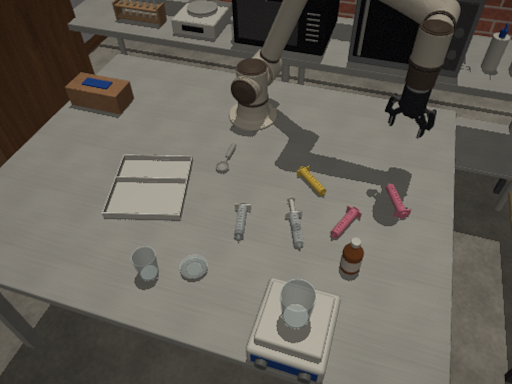

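View pics/side0.png

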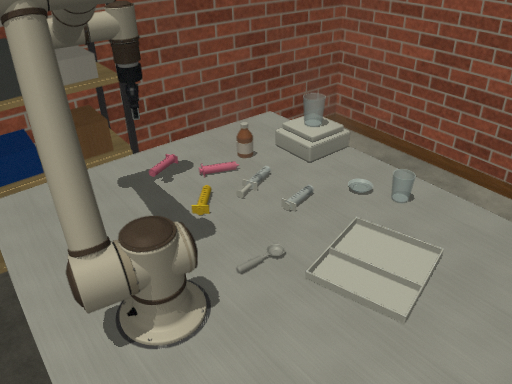

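View pics/wrist0.png

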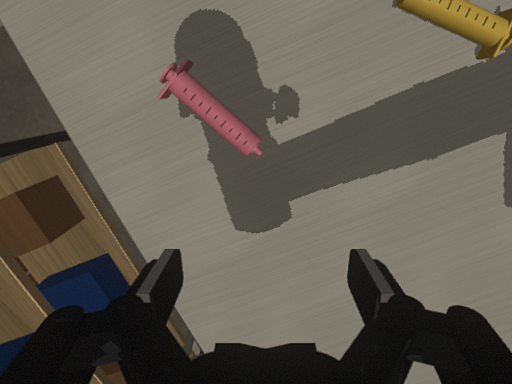

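```bash
python3 - <<'E'
from h import *
a=cv2.imread('pics/scene0.png');b=cv2.imread('pics/side0.png')
A=cv2.resize(a[190:260,220:320],(800,560),interpolation=cv2.INTER_CUBIC)
B=cv2.resize(b[155:220,225:325],(800,520),interpolation=cv2.INTER_CUBIC)
C=cv2.resize(a[140:230,95:205],(770,630)[:2],interpolation=cv2.INTER_CUBIC)[:600]
D=cv2.resize(b[210:320,300:450],(800,586),interpolation=cv2.INTER_CUBIC)
for n,i in zip('ABCD',[A,B,C,D]): cv2.imwrite(f'pics/c{n}.png',i)
E
```

```text
(no output)
```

View pics/cA.png

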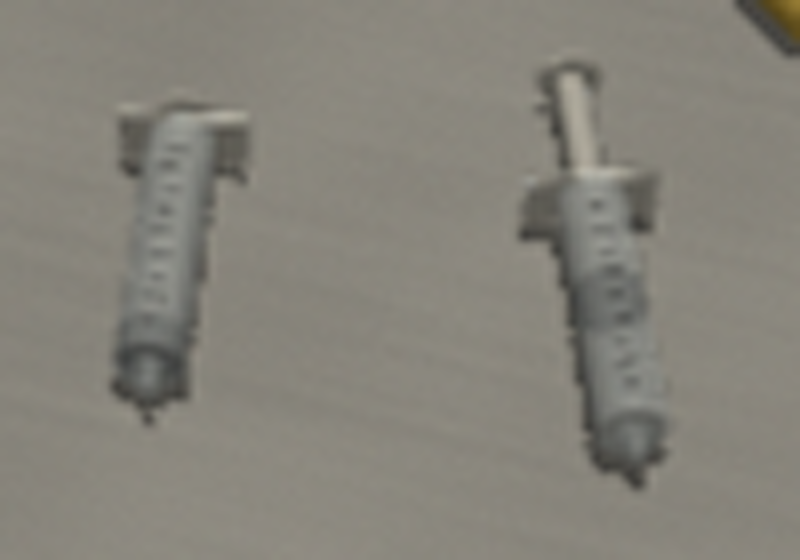

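View pics/cB.png

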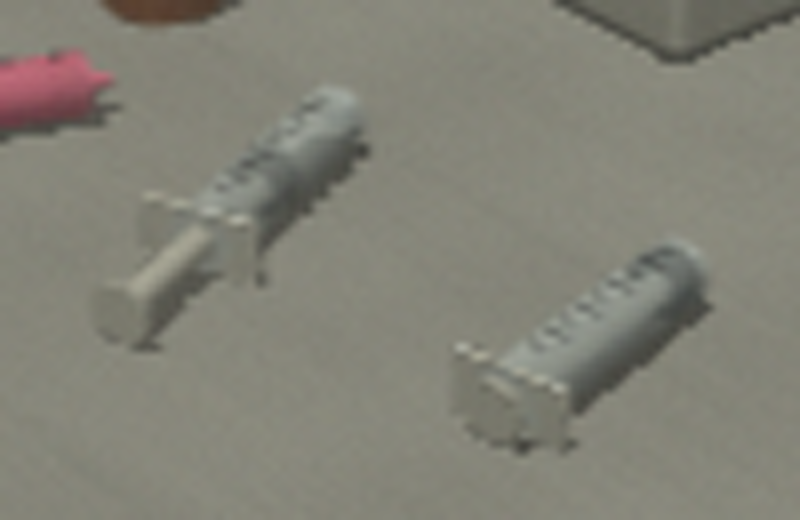

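View pics/cC.png

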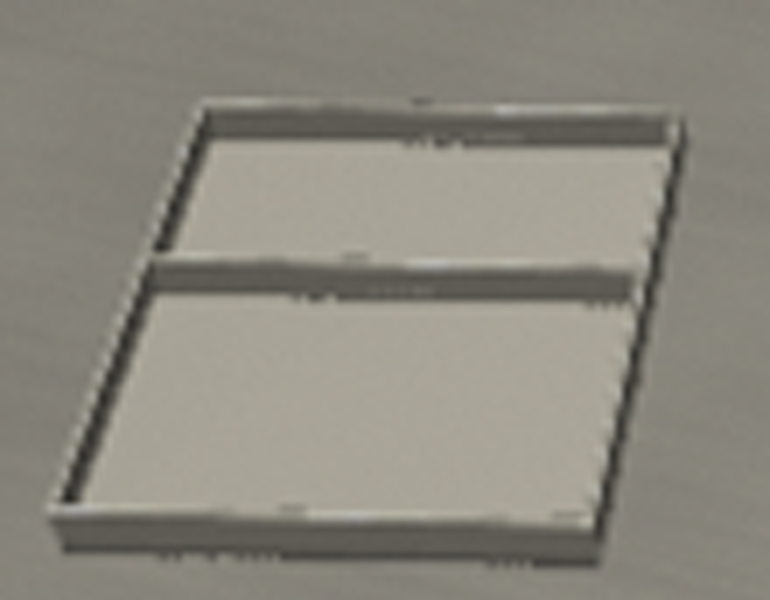

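View pics/cD.png

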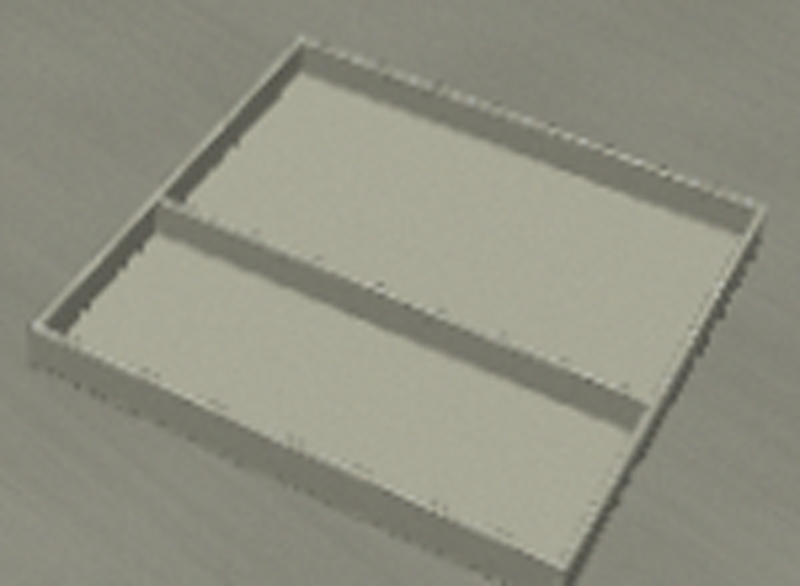

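```bash
python3 - <<'E'
from h import *
s=load('scene0');e=load('side0')
cs=lambda p:np.array(p,float)/8+[220,190]-.5+1/16
ce=lambda p:np.array(p,float)/8+[225,155]-.5+1/16
ct=lambda p:np.array(p,float)/7+[95,140]-.5
cd=lambda p:np.array(p,float)/5.333+[300,210]-.5
np.set_printoptions(precision=1,suppress=True)
print('tray scene',onz(s,ct([[205,103],[683,115],[605,522],[52,512],[152,262],[643,272]]),25))
print('tray side',onz(e,cd([[40,328],[303,40],[765,207],[565,575],[163,205],[648,408]]),25))
print('out flange scene',onz(s,cs([[530,182],[655,175]]),30)); print('out nozzle',onz(s,cs([[638,485]]),15))
print('out thumb disc top',onz(s,cs([[572,62]]),28))
print('out flange side',onz(e,ce([[147,195],[255,222]]),30)); print('far top',onz(e,ce([[335,92]]),30))
print('in flange scene',onz(s,cs([[122,108],[248,116]]),30)); print('in nozzle',onz(s,cs([[150,420]]),15))
print('in flange side',onz(e,ce([[460,347],[568,388]]),30)); print('far top',onz(e,ce([[685,240]]),30))
E
```

```text
tray scene [[ 394.9 -372.    25. ]
 [ 328.3 -125.8   25. ]
 [ 593.5  -48.2   25. ]
 [ 665.3 -297.8   25. ]
 [ 507.2 -337.8   25. ]
 [ 440.   -98.3   25. ]]
tray side [[ 328.  -132.8   25. ]
 [ 594.6  -58.8   25. ]
 [ 663.3 -301.9   25. ]
 [ 390.9 -378.7   25. ]
 [ 435.2 -107.3   25. ]
 [ 499.  -344.7   25. ]]
out flange scene [[488.6 275.8  30. ]
 [470.  323.1  30. ]]
out nozzle [[608.4 352.   15. ]]
out thumb disc top [[419.1 274.9  28. ]]
out flange side [[465.9 318.9  30. ]
 [486.9 273.2  30. ]]
far top [[581.3 338.   30. ]]
in flange scene [[500.7 104.7  30. ]
 [489.3 155.7  30. ]]
in nozzle [[635.6 164.4  15. ]]
in flange side [[490.2 149.2  30. ]
 [503.  101.8  30. ]]
far top [[611.7 151.4  30. ]]
```

The two clear syringes are the candidates:
- **Scene (295,225):** the white rod and thumb disc stick out behind the flange, so this is syringe_out.
- **Scene (241,220):** the disc sits against the flange, so this is syringe_in.

The pink ones at (346,222) and (398,200) and the yellow one at (312,181) are look-alikes. The enlarged crops from both views confirm this.

Next I move above syringe_out for a wrist look.

Emit:
step_arm --pt "0.69 -0.665 0 0 0 0.496" --pt "0.69 -0.665 0 0 0 0.496" --pt "0.69 -0.665 0 0 0 0.496" --pt "0.69 -0.665 0 0 0 0.496" --pt "0.69 -0.665 0 0 0 0.496" --pt "0.69 -0.665 0 0 0 0.496" --pt "0.69 -0.665 0 0 0 0.496" --pt "0.69 -0.665 0 0 0 0.496" --pt "0.69 -0.665 0 0 0 0.496" --pt "0.69 -0.665 0 0 0 0.496" --pt "0.69 -0.665 0 0 0 0.496" --pt "0.69 -0.665 0 0 0 0.496" --jaw 1

```text
clock: 1.15
position: [513.3, 311.3, 230.7]
ee_rot: [0.981, 0.193, -0.001, 0.0]
contact_force: [-0.5, -0.6, -0.0]
gripper_width: 85.4
```

```bash
python3 - <<'E'
from h import *
grab('wrist','w1'); d=load('w1'); st=arm.read_state(); print(st['clock'],st['position'],st['ee_rot'],st['joints'])
c=np.array([531.6,320,15]);u=np.array([.925,.379,0]);v=np.array([-.379,.925,0])
P=[c+u*72,c-20*u,c-58*u+27*v+[0,0,15],c-58*u-27*v+[0,0,15],c-126*u]
px=proj(d,P);print(px)
im=cv2.imread('pics/w1.png')
for p in px: cv2.drawMarker(im,tuple(int(x) for x in p),(0,0,255),0,8)
cv2.imwrite('pics/w1m.png',cv2.resize(im,(800,600)))
E
```

```text
1.2 [512.7084175  312.16872195 230.87945482] [ 9.81090318e-01  1.93550055e-01 -3.98202725e-04  7.36592257e-05] [ 8.16197860e-01  3.43427766e-01 -5.56002104e-02 -3.73084400e-04
 -1.17250166e+00  1.14430201e+00]
[[263.85509593  84.91483762]
 [263.91188893 162.77622151]
 [242.22108346 195.39943758]
 [285.59257247 195.3994037 ]
 [263.97082955 238.48969468]]
```

View pics/w1m.png

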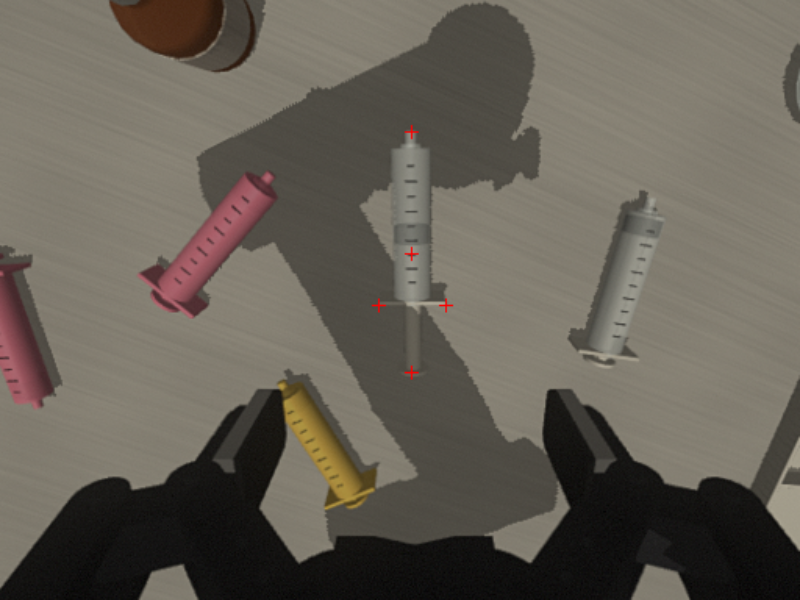

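The wrist view shows syringe_out centred, with its nozzle near (411,131), flange near (411,304) and disc near (411,372). The markers from my estimate land on it within about 1-2 mm. I'm descending.

```bash
python3 - <<'E'
from h import *
d=load('w1')
# syringe_in as seen in the 800x600 view
q=lambda p:np.array(p,float)*[512/800,384/600]
c=np.array([552.4,141.5,15]);a=np.radians(13.4);u=np.array([np.cos(a),np.sin(a),0]);v=np.array([-u[1],u[0],0])
print(proj(d,[c+72*u,c-58*u+27*v+[0,0,15],c-58*u-27*v+[0,0,15]])/[512/800,384/600])
print('seen: nozzle ~651,197; flange top ends 580,349 / 637,358')
n=onz(d,q([651,197]),15)[0];f=onz(d,q([[580,349],[637,358]]),30);print(n,f,f.mean(0))
E
```

```text
[[649.0601476  201.08340391]
 [577.7654401  354.69473424]
 [639.48915012 363.48476873]]
seen: nozzle ~651,197; flange top ends 580,349 / 637,358
[625.73081706 158.42696894  15.        ] [[495.00027504 155.14068987  30.        ]
 [505.84333517 106.46710651  30.        ]] [500.4218051  130.80389819  30.        ]
```

Emit:
step_arm --pt "0 0 -0.1 0 0 0" --pt "0 0 -0.2 0 0 0" --pt "0 0 -0.3 0 0 0" --pt "0 0 -0.4 0 0 0" --pt "0 0 -0.48 0 0 0" --pt "0 0 -0.53 0 0 0" --pt "0 0 -0.56 0 0 0" --pt "0 0 -0.573 0 0 0" --pt "0 0 -0.573 0 0 0" --pt "0 0 -0.573 0 0 0" --jaw 1

```text
clock: 2.03
position: [513.4, 313.6, 3.4]
ee_rot: [0.981, 0.195, 0.001, -0.001]
contact_force: [-0.0, 0.2, -0.8]
gripper_width: 85.7
```

Emit:
step_arm --pt "0 0 0 0 0 0" --pt "0 0 0 0 0 0" --pt "0 0 0 0 0 0" --pt "0 0 0 0 0 0" --pt "0 0 0 0 0 0" --pt "0 0 0 0 0 0" --pt "0 0 0 0 0 0" --pt "0 0 0 0 0 0" --pt "0 0 0 0 0 0" --pt "0 0 0 0 0 0" --pt "0 0 0 0 0 0" --pt "0 0 0 0 0 0" --jaw -1

```text
clock: 3.03
position: [513.4, 312.6, 3.1]
ee_rot: [0.981, 0.194, 0.001, -0.0]
contact_force: [-0.9, -0.5, 5.3]
gripper_width: 28.0
```

Emit:
step_arm --pt "0 0 0.03 0 0 0" --pt "0 0 0.08 0 0 0" --pt "0 0 0.15 0 0 0" --pt "0 0 0.23 0 0 0" --pt "0 0 0.3 0 0 0" --pt "0 0 0.3 0 0 0"

```text
clock: 3.53
position: [515.9, 314.7, 129.2]
ee_rot: [0.981, 0.195, 0.006, -0.003]
contact_force: [0.5, 0.6, -0.4]
gripper_width: 28.1
```

```bash
python3 - <<'E'
from h import *
grab('wrist','w2');grab('side','s2'); st=arm.read_state(); print(st['clock'],st['position'],st['ee_rot'],st['gripper_width'],st['contact_force'])
b=cv2.imread('pics/s2.png');w=cv2.imread('pics/w2.png')
i=np.hstack([cv2.resize(w,(400,300)),cv2.resize(b[90:240,160:360],(400,300))]);cv2.imwrite('pics/c2.png',i)
E
```

```text
3.6333 [513.05022159 312.64738425 123.65553467] [ 0.98105531  0.1937223   0.00104029 -0.00103182] 27.973897607438207 [-0.06565279  0.17286333 -0.70602549]
```

View pics/c2.png

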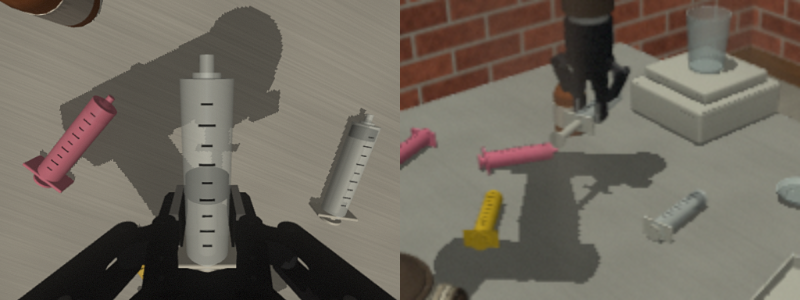

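It is held level, and the plunger is still out behind the flange. I'm carrying it to the wide compartment.

Emit:
step_arm --pt "0.005 -0.06 0 0 0 -0.05" --pt "0.013 -0.16 0 0 0 -0.12" --pt "0.02 -0.25 0 0 0 -0.19" --pt "0.027 -0.34 0 0 0 -0.26" --pt "0.033 -0.43 0 0 0 -0.33" --pt "0.04 -0.52 0 0 0 -0.4" --pt "0.045 -0.59 0 0 0 -0.46" --pt "0.05 -0.65 0 0 0 -0.5" --pt "0.05 -0.65 0 0 0 -0.5"

```text
clock: 4.38
position: [531.0, 48.4, 120.3]
ee_rot: [0.98, -0.2, -0.002, 0.001]
contact_force: [-0.2, -0.5, -0.5]
gripper_width: 27.8
```

Emit:
step_arm --pt "0.005 -0.06 0 0 0 -0.05" --pt "0.013 -0.16 0 0 0 -0.12" --pt "0.02 -0.25 0 0 0 -0.19" --pt "0.027 -0.34 0 0 0 -0.26" --pt "0.033 -0.43 0 0 0 -0.33" --pt "0.04 -0.52 0 0 0 -0.41" --pt "0.045 -0.59 0 0 0 -0.49" --pt "0.048 -0.646 0 0 0 -0.55" --pt "0.048 -0.646 0 0 0 -0.576" --pt "0.048 -0.646 0 0 0 -0.576" --pt "0.048 -0.646 0 0 0 -0.576"

```text
clock: 5.3
position: [551.3, -205.6, 120.7]
ee_rot: [0.796, -0.605, -0.001, 0.001]
contact_force: [-0.1, 0.8, -0.9]
gripper_width: 28.2
```

```bash
python3 - <<'E'
from h import *
for n in ['wrist','side','scene']: grab(n,n+'3')
st=arm.read_state(); print(st['clock'],st['position'],st['ee_rot'],st['gripper_width'],st['contact_force'])
d=load('wrist3');c=np.array([495,-214,0]);a=np.radians(105.5);u=np.array([np.cos(a),np.sin(a),0]);v=np.array([-u[1],u[0],0])
P=[c+sx*129*u+y*v+[0,0,25] for sx in(1,-1) for y in(-141,25,141)]
im=cv2.imread('pics/wrist3.png')
for p in proj(d,P): cv2.drawMarker(im,tuple(int(x) for x in p),(0,0,255),0,10)
b=cv2.imread('pics/side3.png');s=cv2.imread('pics/scene3.png')
i=np.hstack([cv2.resize(im,(400,300)),cv2.resize(b[150:330,270:510],(400,300))]);cv2.imwrite('pics/c3.png',i)
E
```

```text
5.45 [ 551.93802045 -205.07253355  121.68425741] [ 7.96801695e-01 -6.04240680e-01 -4.64708780e-04  2.08540750e-04] 28.127211092530356 [ 0.39557586 -0.38377185 -0.84426111]
```

View pics/c3.png

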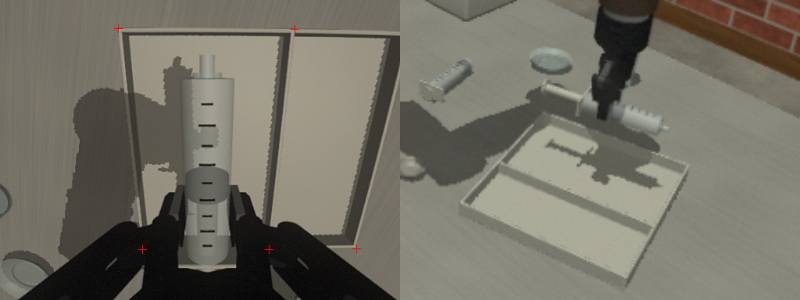

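Wrist view: the syringe lies parallel to the divider (divider near (287,35)-(265,245)), over the wide compartment's middle. The predicted tray corners match. I'm lowering it.

Emit:
step_arm --pt "0 0 -0.06 0 0 0" --pt "0 0 -0.13 0 0 0" --pt "0 0 -0.19 0 0 0" --pt "0 0 -0.23 0 0 0" --pt "0 0 -0.26 0 0 0" --pt "0 0 -0.275 0 0 0" --pt "0 0 -0.287 0 0 0" --pt "0 0 -0.287 0 0 0" --pt "0 0 -0.287 0 0 0" --pt "0 0 -0.287 0 0 0"

```text
clock: 6.28
position: [552.7, -205.9, 8.1]
ee_rot: [0.796, -0.605, 0.001, -0.0]
contact_force: [-0.1, -0.1, -0.3]
gripper_width: 27.9
```

```bash
python3 - <<'E'
from h import *
st=arm.read_state(); print(st['clock'],st['position'],st['ee_rot'],st['gripper_width'],st['contact_force'])
grab('side','s4');b=cv2.imread('pics/s4.png');cv2.imwrite('pics/c4.png',cv2.resize(b[200:320,300:460],(800,600),interpolation=cv2.INTER_CUBIC))
E
```

```text
6.2833 [ 552.74189744 -205.89665993    8.05344217] [ 7.96312589e-01 -6.04884730e-01  7.37893152e-04 -4.25102635e-04] 27.9356470680314 [-0.09141544 -0.14282108 -0.34179851]
```

View pics/c4.png

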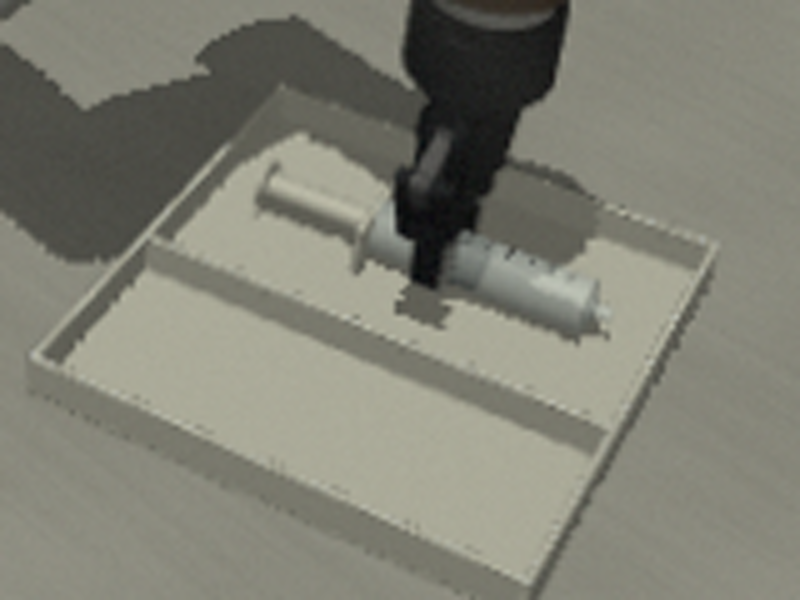

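It sits within the compartment with no contact force yet, so the remaining drop is about 1 mm. I'm releasing it.

Emit:
step_arm --pt "0 0 -0.002 0 0 0" --pt "0 0 -0.002 0 0 0" --pt "0 0 -0.002 0 0 0" --pt "0 0 -0.002 0 0 0" --pt "0 0 -0.002 0 0 0" --pt "0 0 -0.002 0 0 0" --pt "0 0 -0.002 0 0 0" --jaw 0.5

```text
clock: 6.92
position: [552.1, -206.1, 6.5]
ee_rot: [0.796, -0.605, -0.0, 0.0]
contact_force: [-0.1, -0.4, -0.0]
gripper_width: 64.0
```

Emit:
step_arm --pt "0 0 0.04 0 0 0" --pt "0 0 0.12 0 0 0" --pt "0 0 0.2 0 0 0" --pt "0 0 0.3 0 0 0" --pt "0 0 0.4 0 0 0" --pt "0 0 0.48 0 0 0" --pt "0 0 0.5 0 0 0" --pt "0 0 0.5 0 0 0"

```text
clock: 7.58
position: [553.7, -206.3, 210.3]
ee_rot: [0.796, -0.605, 0.003, -0.002]
contact_force: [-0.7, -0.1, -0.2]
gripper_width: 64.4
```

```bash
python3 - <<'E'
from h import *
st=arm.read_state(); print(st['clock'],st['position'],st['ee_rot'],st['gripper_width'],st['contact_force'])
grab('wrist','w5');b=cv2.imread('pics/w5.png');cv2.imwrite('pics/c5.png',cv2.resize(b,(800,600)))
E
```

```text
7.5833 [ 553.71664328 -206.3313216   210.26524988] [ 0.79618508 -0.60504079  0.00337647 -0.00188494] 64.41574128532788 [-0.72254683 -0.11363154 -0.24850552]
```

View pics/c5.png

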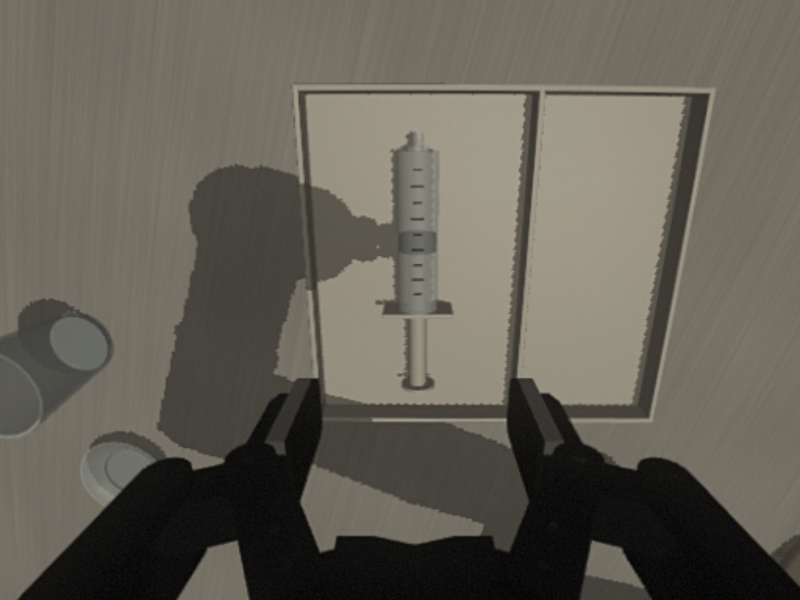

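syringe_out lies in the wide compartment, parallel to the divider, with nozzle at (416,135), flange at (418,310) and disc at (418,383). The plunger is still out. Next is syringe_in.

Emit:
step_arm --pt "0 0.06 0 0 0 0.05" --pt "0 0.14 0 0 0 0.12" --pt "0 0.23 0 0 0 0.19" --pt "0 0.32 0 0 0 0.26" --pt "0 0.41 0 0 0 0.33" --pt "0.01 0.5 0 0 0 0.41" --pt "0.01 0.59 0 0 0 0.49" --pt "0.01 0.68 0 0 0 0.57" --pt "0.01 0.76 0 0 0 0.65" --pt "0.01 0.82 0 0 0 0.73" --pt "0.01 0.86 0 0 0 0.81" --pt "0.01 0.873 0 0 0 0.88" --jaw 1

```text
clock: 8.63
position: [554.8, 145.2, 203.4]
ee_rot: [0.999, 0.046, -0.002, 0.001]
contact_force: [-0.7, -1.2, 1.1]
gripper_width: 85.4
```

Emit:
step_arm --pt "0 0 0 0 0 0.07" --pt "0 0 0 0 0 0.093" --pt "0 0 0 0 0 0.093" --pt "0 0 0 0 0 0.093"

```text
clock: 8.97
position: [555.2, 142.8, 204.3]
ee_rot: [0.994, 0.113, -0.002, 0.001]
contact_force: [-0.4, 0.5, -0.2]
gripper_width: 85.6
```

```bash
python3 - <<'E'
from h import *
grab('wrist','w6'); d=load('w6'); st=arm.read_state(); print(st['clock'],st['position'],st['ee_rot'])
a=np.radians(13.1);u=np.array([np.cos(a),np.sin(a),0]);v=np.array([-u[1],u[0],0])
c=np.array([556,143,15])
P=[c+u*72,c,c-58*u+27*v+[0,0,15],c-58*u-27*v+[0,0,15]]
px=proj(d,P);print(px/.64)
im=cv2.resize(cv2.imread('pics/w6.png'),(800,600))
for p in px/.64: cv2.drawMarker(im,tuple(int(x) for x in p),(0,0,255),0,8)
cv2.imwrite('pics/w6m.png',im)
E
```

```text
9.0167 [555.36643962 142.75638713 204.76675142] [ 9.93556008e-01  1.13329788e-01 -1.59173178e-03  5.34112931e-04]
[[413.77757718 160.19779242]
 [413.79357117 260.82451871]
 [378.09269656 340.42371605]
 [449.56031183 340.37708349]]
```

View pics/w6m.png

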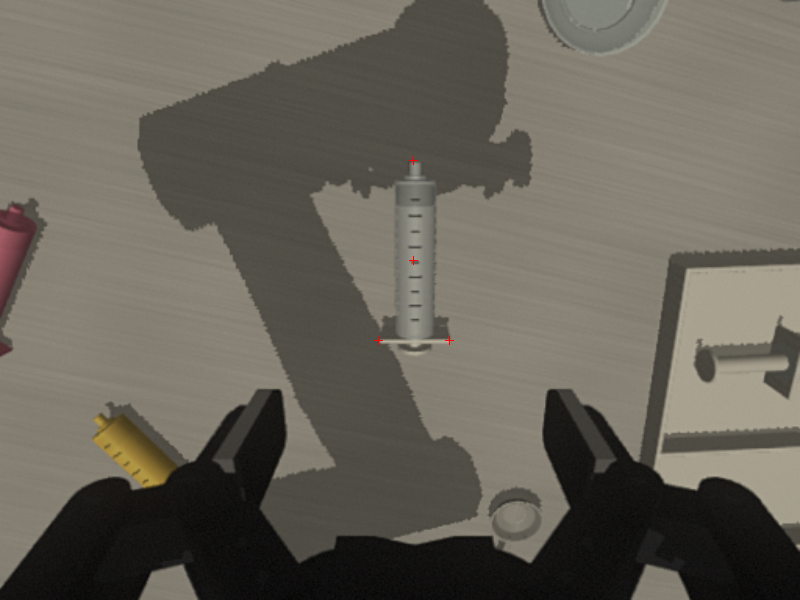

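syringe_in is centred in the wrist view, with nozzle at (413,160) and flange at (414,340). The markers fit. I'm descending and gripping.

Emit:
step_arm --pt "0 0 -0.06 0 0 0" --pt "0 0 -0.15 0 0 0" --pt "0 0 -0.25 0 0 0" --pt "0 0 -0.34 0 0 0" --pt "0 0 -0.42 0 0 0" --pt "0 0 -0.47 0 0 0" --pt "0 0 -0.5 0 0 0" --pt "0 0 -0.511 0 0 0" --pt "0 0 -0.511 0 0 0" --pt "0 0 -0.511 0 0 0"

```text
clock: 9.85
position: [556.5, 143.2, 2.4]
ee_rot: [0.993, 0.114, 0.0, 0.0]
contact_force: [-0.2, 0.0, 0.2]
gripper_width: 85.6
```

Emit:
step_arm --pt "0 0 0 0 0 0" --pt "0 0 0 0 0 0" --pt "0 0 0 0 0 0" --pt "0 0 0 0 0 0" --pt "0 0 0 0 0 0" --pt "0 0 0 0 0 0" --pt "0 0 0 0 0 0" --pt "0 0 0 0 0 0" --pt "0 0 0 0 0 0" --pt "0 0 0 0 0 0" --pt "0 0 0 0 0 0" --pt "0 0 0 0 0 0" --jaw -1

```text
clock: 10.85
position: [556.6, 143.4, 3.0]
ee_rot: [0.993, 0.114, 0.001, -0.0]
contact_force: [-1.0, -0.0, 6.1]
gripper_width: 27.9
```

Emit:
step_arm --pt "0 0 0.03 0 0 0" --pt "0 0 0.08 0 0 0" --pt "0 0 0.15 0 0 0" --pt "0 0 0.23 0 0 0" --pt "0 0 0.3 0 0 0" --pt "0 0 0.3 0 0 0"

```text
clock: 11.35
position: [559.5, 144.6, 128.2]
ee_rot: [0.993, 0.115, 0.006, -0.002]
contact_force: [0.8, 0.4, 0.2]
gripper_width: 28.0
```

Emit:
step_arm --pt "-0.02 -0.05 0 0 0 -0.05" --pt "-0.05 -0.13 0 0 0 -0.12" --pt "-0.08 -0.21 0 0 0 -0.19" --pt "-0.11 -0.3 0 0 0 -0.26" --pt "-0.14 -0.39 0 0 0 -0.33" --pt "-0.18 -0.48 0 0 0 -0.41" --pt "-0.21 -0.57 0 0 0 -0.49" --pt "-0.24 -0.66 0 0 0 -0.57" --pt "-0.28 -0.75 0 0 0 -0.65" --pt "-0.31 -0.84 0 0 0 -0.73" --pt "-0.335 -0.91 0 0 0 -0.81" --pt "-0.35 -0.948 0 0 0 -0.88"

```text
clock: 12.35
position: [414.2, -238.3, 121.4]
ee_rot: [0.836, -0.549, -0.001, 0.0]
contact_force: [0.9, 0.3, -0.3]
gripper_width: 28.1
```

Emit:
step_arm --pt "0 0 0 0 0 -0.07" --pt "0 0 0 0 0 -0.093" --pt "0 0 0 0 0 -0.093" --pt "0 0 0 0 0 -0.093"

```text
clock: 12.68
position: [415.7, -236.0, 121.6]
ee_rot: [0.796, -0.605, -0.0, 0.0]
contact_force: [-0.1, 0.4, -0.4]
gripper_width: 27.9
```

```bash
python3 - <<'E'
from h import *
for n in ['wrist','side']: grab(n,n+'7')
st=arm.read_state(); print(st['clock'],st['position'],st['ee_rot'],st['gripper_width'],st['contact_force'])
d=load('wrist7');c=np.array([495,-214,0]);a=np.radians(105.5);u=np.array([np.cos(a),np.sin(a),0]);v=np.array([-u[1],u[0],0])
P=[c+sx*129*u+y*v+[0,0,25] for sx in(1,-1) for y in(-141,25,141)]
im=cv2.imread('pics/wrist7.png')
for p in proj(d,P): cv2.drawMarker(im,tuple(int(x) for x in p),(0,0,255),0,10)
b=cv2.imread('pics/side7.png')
i=np.hstack([cv2.resize(im,(400,300)),cv2.resize(b[150:330,270:510],(400,300))]);cv2.imwrite('pics/c7.png',i)
E
```

```text
12.7833 [ 415.98614147 -235.79890337  121.81661119] [ 7.96483234e-01 -6.04660558e-01 -2.52032041e-04  5.85219216e-05] 27.869867351175856 [ 0.07656194  0.06469369 -0.4838007 ]
```

View pics/c7.png

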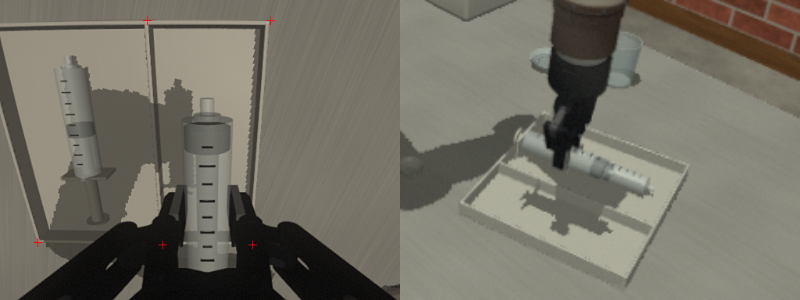

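syringe_in hangs at (207,185), midway between the divider at (150,·) and the outer wall near (262,·), and parallel to both. I'm lowering and releasing it with a part opening only.

Emit:
step_arm --pt "0 0 -0.06 0 0 0" --pt "0 0 -0.13 0 0 0" --pt "0 0 -0.19 0 0 0" --pt "0 0 -0.23 0 0 0" --pt "0 0 -0.26 0 0 0" --pt "0 0 -0.275 0 0 0" --pt "0 0 -0.288 0 0 0" --pt "0 0 -0.288 0 0 0" --pt "0 0 -0.288 0 0 0" --pt "0 0 -0.288 0 0 0"

```text
clock: 13.62
position: [416.7, -236.1, 7.4]
ee_rot: [0.796, -0.605, 0.001, -0.0]
contact_force: [0.2, 0.1, -0.5]
gripper_width: 28.1
```

Emit:
step_arm --pt "0 0 0 0 0 0" --pt "0 0 0 0 0 0" --pt "0 0 0 0 0 0" --pt "0 0 0 0 0 0" --pt "0 0 0 0 0 0" --pt "0 0 0 0 0 0" --pt "0 0 0 0 0 0" --jaw 0.3

```text
clock: 14.2
position: [416.1, -236.1, 6.9]
ee_rot: [0.796, -0.605, -0.0, 0.0]
contact_force: [0.5, 0.3, 0.4]
gripper_width: 55.8
```

Emit:
step_arm --pt "0 0 0.04 0 0 0" --pt "0 0 0.12 0 0 0" --pt "0 0 0.2 0 0 0" --pt "0 0 0.3 0 0 0" --pt "0 0 0.4 0 0 0" --pt "0 0 0.48 0 0 0" --pt "0 0 0.5 0 0 0" --pt "0 0 0.5 0 0 0" --pt "0 0 0.5 0 0 0"

```text
clock: 14.95
position: [415.6, -235.7, 206.4]
ee_rot: [0.796, -0.605, -0.0, -0.0]
contact_force: [-0.8, -0.1, -0.9]
gripper_width: 55.5
```

```bash
python3 - <<'E'
from h import *
for n in ['wrist','side','scene']: grab(n,n+'8')
st=arm.read_state(); print(st['clock'],st['position'],st['gripper_width'],st['contact_force'])
w=cv2.imread('pics/wrist8.png');b=cv2.imread('pics/side8.png');s=cv2.imread('pics/scene8.png')
i=np.hstack([cv2.resize(w,(400,300)),cv2.resize(b[200:320,300:460],(400,300))]);j=cv2.resize(s[140:230,60:300],(800,300));cv2.imwrite('pics/c8.png',np.vstack([i,j]))
E
```

```text
15.1 [ 414.94076291 -235.7216122   204.87290932] 55.590510341982856 [-0.18122659 -0.17941318 -1.0733096 ]
```

View pics/c8.png

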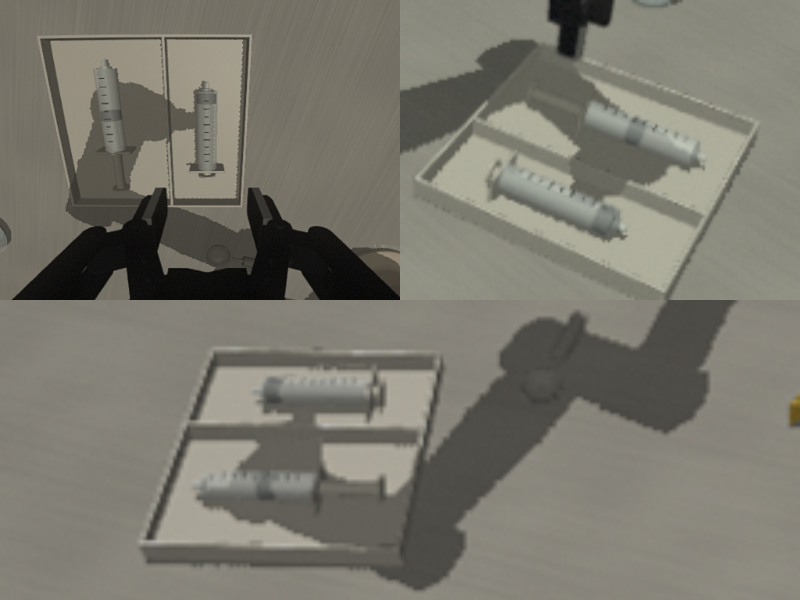

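All three views agree: syringe_out lies in the wide compartment with its plunger out, and syringe_in lies in the narrow one. The gripper is clear by 200 mm, so I'm handing in.

```bash
python3 -c "
from bench import arm
print(arm.job_done())"
```

```text
the job is handed in; nothing more can be done
None
```

I put both syringes away in the tray and handed the job in at about 15 s of the 58 s allowed. The hand-in gives no verdict, so the checks below are from my own pictures and readings.

- **syringe_out:** it lies along the wide compartment, near the middle. In the pictures the thumb disc stands about 60 mm behind the flange, so the plunger is still out by roughly 45 to 50 mm (the limit is 35 mm).
- **syringe_in:** it lies along the narrow compartment, midway between the divider and the outer wall. The gripper was only partly opened to release it, to clear the walls.
- **Last look:** the wrist, side and scene pictures all show both syringes lying flat on the tray floor. The gripper is about 200 mm above them and touching nothing. The reported forces stayed around 6 N or less.
- **Disagreements:** the scene and side cameras differed by up to about 10 mm on the tray corners and 7 mm on the syringes. I averaged them. The wrist view matched syringe_out and the tray to a few mm; it put syringe_in about 3 mm further along its axis, so I corrected that before gripping.
- **Not measured:** I judged the final positions by eye in the pictures and did not calculate them again after release.

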